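Plug the rooftop sink and switch on its pump

ROBOT

A 6-joint arm with a two-finger parallel gripper is mounted at the origin on the work surface. World frame = base frame: x ahead of the robot, y to its left, z up, the work surface at z = 0. Lengths are in m, angles in rad, forces in N, time in s.
With the tool pointing down it reaches from about 0.3 to 0.75 m from the base axis. Payload 8.5 kg.
Tool frame: the origin (TCP) lies where the fingers leave the gripper's body, on its centre line; the fingertips stand 73 mm ahead of it and the grasp point (between the pads) lies 54 mm ahead of it; z points along the fingers, y is the direction in which the jaws open and shut (so a half turn about z gives the same grasp; the last joint's range is limited). The gripper opens to 85 mm and grips with 20 to 120 N. Pads are 22 mm wide; open, the fingers measure 114 mm over their backs; the gripper's body (76 mm by 85 mm) begins 54 mm behind the grasp point. The pads swing forward as they close: fully open they stand 13 mm farther back than shut.
Start: joints at [-1.507, 0.381, 1.297, -0, 1.464, -0.215], TCP at [0.151, -0.529, 0.304] pointing down, gripper open.
Joint ranges: [-3.11, 3.11], [-0.89, 2.33], [0.22, 2.48], [-1.42, 4.56], [0.17, 2.85], [-2.88, 2.88]. Speed limits (rad/s): [2.39, 2.39, 3.14, 3.14, 3.14, 3.14].

INTERFACE

Orientations are given as a unit quaternion [w, x, y, z].
In Python, from cell import ctrl gives the robot as it stands. The module is installed in compiled form; this text tells all that it offers.
- The arm moves only by the shell command python3 -m jog 'ROWS'. ROWS is a JSON object of lists of equal length, an entry for each row: "delta_pos": the shift along the tool's x, y, z in mm, a list of three; "delta_rot": the turn, a rotation vector about the tool's x, y, z in rad, a list of three; "grip": the closure, from -1 (fully open) to 1 (shut). In form: {"delta_pos": [[dx, dy, dz], ...], "delta_rot": [[ax, ay, az], ...], "grip": [grip, ...]}. A call has 1 to 20 rows; each row shifts and turns the commanded pose from where the row before left it, along the tool's axes as they then stand; what a row does not reach is not made up. A row lasts 1/12 s, in which the tool goes at most 41.7 mm and 7.16 degrees, less where a joint would pass 70% of its speed; a pose out of reach is approached as far as the arm can. A call with a gripper value outside its range is refused whole. The fingers move at their own pace and stop on an object; the grip force is fixed at half the most. Time passes only in rows, so rows that do not move let the fingers close. It gives the time, the measured TCP pose, the force and the opening at its end, in the units of the state.
- ctrl.sense(): the state, without advancing time (a new reading comes with each control period).
- ctrl.capture(name): name is "side" or "top" or "wrist"; returns (picture, depth): 480x640x3 uint8, red, green, blue; 480x640 float32, m along the optical axis (not along the pixel's ray), 0 where there is no reading.
- ctrl.get_calibration(name): a dict with "fx", "fy", "cx", "cy" (pixels), "rvec" (rotation vector, rad) and "tvec" (3), from world to camera coordinates, as OpenCV has them. Camera axes: x right, y down, z forward; pixel columns grow to the right and rows downward; lengths in m; the calibration is good to about 2 mm. The wrist camera is an equidistant fisheye: a pixel r from the principal point sees the ray r / f radians off the axis. A picture is of the moment at which its call begins: read the wrist's pose just before it. get_calibration takes no time and is no camera call; for the wrist camera it gives the pose at the moment of the call.
- ctrl.job_done(): hands the job in, once; it reports no verdict.
Trained networks look in the newest picture that a camera, given by its name, has taken for a name from the list of things; names that differ only in an ending like _2 or _b are one class to them, and where a whole thing is asked for, a point or a joint stands for the part that bears it (a point fixed in the world has none). Each returns a list of dicts, best first, with "score" (0 to 1); they miss things now and then, are a little off and sometimes report something else, mostly with a low value. They report only what shows in the picture. A call takes as long as a camera call. They do not tell look-alikes from the thing itself.
- ctrl.silhouettes(camera, target): "mask" (480x640 bool, what is visible of it) and "extent" ([left, top, right, bottom] in pixels, round what is visible of it).
The state is a dict: "t": time; "joint_positions": joint angles; "joint_velocities": joint speeds; "joint_efforts": joint torques, N m; "tcp_pos": TCP position; "eef_rot": TCP orientation; "wrist_force": force on the tool from outside, world axes, zero at the start; "moment": the same for the moment, N m; "width": finger opening in m.
Only numpy, scipy, OpenCV 4.12 (cv2) and the standard library are available. Lean on these libraries where they do the work, as an engineer would, in place of code of your own. Each camera call takes 0.05 s, during which the arm holds its last target.

TASK

Get the rooftop sink ready to fill: lay the silicone stopper flat and centred over the drain so that it covers the whole strainer, and let go of it. Then switch on the pump: reach under the rain hood of the power post from below and press the hidden switch paddle up and in until it is fully home. Leave the other things on the shelf where they are.

Things in the scene. Friction and masses are not known exactly. Their poses are not given: they have to be found in the camera images.
- stopper: Loose hard silicone drain stopper, pale grey: a flat disc 110 mm across and 8 mm thick with an upright round grip in its middle, 36 mm in diameter (46 mm at its foot), its top 47 mm above the underside. About 0.16 kg. Origin at the centre of the underside, z up. It starts flat on the shelf, in one of two places; the ceramic dish is in the other.
- sink: Fixed cast concrete basin on the shelf, 310 mm (x) by 290 mm (y) outside, walls 24 mm, rim 90 mm high, flat inner floor 26 mm up. A brass tap stands in the middle of the far (+x) rim, 232 mm high at most; its spout reaches to 80 mm from the basin's centre. Origin at the centre of the underside; x away from the robot, z up.
- drain (a point): Centre of the drain on the basin's inner floor, 26 mm above the shelf and 30 mm from the basin's centre towards the robot: a flush steel flange 80 mm across with a dark strainer 60 mm across. Axes as the sink's.
- power_post: Fixed garden power post: 60 mm square steel post on a 130 mm base plate, carrying a grey switch head 150 mm wide, underside 140 mm up, with a flat rain hood 162 mm wide, top 229 mm up. Behind the hood's front lip the head's front slopes down and back at 45 degrees; the switch paddle sits there, unseen from above. Origin under the base plate's centre; x from the head's front to its back, z up.
- lip (a point): Middle of the bottom front edge of the rain hood's overhanging lip (14 mm thick): 98 mm in front of the post's origin (its -x), 215 mm above the shelf. Axes as the post's.
- paddle (a joint): Hinge of the black switch paddle, a plate 90 mm wide and 42 mm long, hinged along its upper edge 6 mm behind and 6 mm below the lip's edge. 0 = off: slopes 62 degrees below level, lower edge standing out; 0.30 rad = on: home, parallel to the 45 degree slope. Needs 2 to 3 N at its ridge, moves about 10 mm there and stays where it is left. Starts at 0 to 0.05.
- paddle_ridge (a point): Crest of the rounded ridge (90 mm across) by the paddle's free edge, the place to press; moves with it. Off: 9 mm behind, 43 mm below the lip's edge; home: 20 and 41 mm. x down along the paddle, z the press direction (in and up). A closed finger slanting down and away, 30 to 55 degrees off vertical, tip 10 mm past the ridge, can press it up and in with its upper side and clear the lip.
- dish: Loose white ceramic soap dish, round, 112 mm across and 34 mm high. Origin at the centre of its underside. Bystander.
- clothespin_a: Loose white clothespin, 82 mm long, between sink and post. Origin under its centre. Bystander.
- clothespin_b: Loose white clothespin, 82 mm long, right of the post. Origin under its centre. Bystander.
- bucket_hook: Loose S-shaped steel bucket hook of 9 mm bar, 127 mm long, lying flat in front of the post. Origin at its centre on the shelf. Bystander.
- brush: Loose wooden scrubbing brush, 150 x 56 mm and 44 mm high, lying left of the sink. Origin under its centre. Bystander.
There are look-alikes about, which are no part of the job. Leave any blue look-alike of the stopper alone.

How it is judged:
On the way, in this order (a step that is already met when the one before it is completed fails the run):
1. the stopper lies flat over the drain, centred within 25 mm, and is let go (horizontal distance between stopper and drain below 0.025 m and z of stopper in the frame of drain below 0.006 m and angle between stopper's own z axis and vertical below 0.08 rad and contact force between the fingers and stopper below 0.1 N), for 0.2 s.
2. after that, the paddle is pressed home (at least 0.25 of its 0.30 rad) (value of joint paddle above 0.25 rad), for 0.2 s.
At the end, for the whole second after the job is handed in: The stopper lies at rest and flat (within 0.08 rad) on the sink floor, centred on the drain within 25 mm, and the switch paddle is home, at 0.25 rad or more of its 0.30 rad (horizontal distance between stopper and drain below 0.025 m and z of stopper in the frame of drain below 0.006 m and angle between stopper's own z axis and vertical below 0.08 rad and linear speed of stopper below 0.02 m/s and value of joint paddle above 0.25 rad); the robot touches nothing.
It fails at once if a loose bystander (dish, clothespins, bucket hook, brush) is moved by more than 30 mm (distance of any of dish, clothespin_a, clothespin_b, bucket_hook, brush from where it was at the start of the episode above 0.03 m).
It also fails if it takes over 64 s, if anything falls off the work surface, if the arm or the gripper's body presses on something with over 40 N, if the wrist force passes 120 N, or if a joint passes its speed limit or range.

## Working session

There is one attempt and no reset: what is moved stays moved. The work goes in short steps, Python scripts to look and compute and a shell command to move; the robot and the scene stay as the last step left them, time stands still between calls to the robot, and variables do not carry over. Pictures are saved under pics/ and viewed, and the job is handed in when it is done.

```bash
ls && mkdir -p pics && cat > h.py <<'E'
import numpy as np, cv2
from cell import ctrl
def save(name,img): cv2.imwrite('pics/'+name,cv2.cvtColor(img,cv2.COLOR_RGB2BGR))
def cal(n):
    c=ctrl.get_calibration(n); R=cv2.Rodrigues(np.array(c['rvec'],float))[0]; return c,R,np.array(c['tvec'],float).ravel()
def pts(n,mask,depth):
    c,R,t=cal(n); v,u=np.nonzero(mask&(depth>0)); d=depth[v,u]
    p=np.stack([(u-c['cx'])/c['fx']*d,(v-c['cy'])/c['fy']*d,d],1)
    return (p-t)@R
E
python3 - <<'E'
from h import *
s=ctrl.sense(); print({k:np.round(v,3).tolist() for k,v in s.items()})
for n in ['top','side']:
    im,d=ctrl.capture(n); save(n+'0.png',im)
    for t in ['stopper','sink','power_post','dish','clothespin_a','bucket_hook','brush','paddle']:
        for r in ctrl.silhouettes(n,t)[:3]:
            p=pts(n,r['mask'],d)
            if len(p): print(n,t,round(r['score'],2),r['extent'],len(p),np.round(np.percentile(p,[2,50,98],axis=0),3).tolist())
E
```

```text
pics
{'t': 0.0, 'joint_positions': [-1.507, 0.381, 1.298, -0.0, 1.464, -0.215], 'joint_velocities': [0.0, -0.001, 0.0, -0.0, -0.001, -0.0], 'joint_efforts': [-0.001, -44.847, -23.128, -0.0, 0.005, -0.0], 'tcp_pos': [0.151, -0.529, 0.303], 'eef_rot': [-0.001, 0.99, 0.139, 0.0], 'wrist_force': [-0.859, -0.713, -0.595], 'moment': [0.052, 0.001, -0.032], 'width': 0.085}
top stopper 0.98 [340.6, 264.9, 372.9, 301.7] 1079 [[0.373, -0.08, -0.003], [0.42, -0.031, 0.008], [0.472, 0.017, 0.05]]
top stopper 0.82 [239.5, 322.2, 278.9, 362.6] 1137 [[0.186, 0.198, -0.002], [0.234, 0.246, 0.008], [0.284, 0.297, 0.05]]
top sink 0.84 [192.5, 172.8, 299.8, 303.1] 11316 [[0.356, 0.152, 0.016], [0.517, 0.302, 0.029], [0.661, 0.436, 0.194]]
top sink 0.5 [396.0, 157.4, 465.4, 226.1] 3679 [[0.571, -0.289, 0.002], [0.634, -0.209, 0.227], [0.718, -0.131, 0.235]]
top power_post 0.73 [394.7, 158.8, 469.8, 228.7] 3773 [[0.57, -0.292, -0.0], [0.634, -0.209, 0.227], [0.721, -0.131, 0.235]]
top dish 0.68 [460.0, 255.3, 495.9, 287.5] 1075 [[0.421, -0.431, 0.0], [0.473, -0.387, 0.018], [0.518, -0.335, 0.038]]
top bu
[... 1138 characters left out ...]
03.8] 369 [[0.539, -0.475, -0.002], [0.573, -0.451, 0.013], [0.602, -0.42, 0.02]]
side bucket_hook 0.79 [325.8, 347.9, 378.9, 371.7] 316 [[0.329, -0.266, 0.002], [0.376, -0.235, 0.007], [0.451, -0.2, 0.011]]
side bucket_hook 0.64 [402.6, 229.7, 489.9, 348.1] 6209 [[0.569, -0.298, 0.002], [0.641, -0.245, 0.193], [0.726, -0.136, 0.23]]
side bucket_hook 0.62 [278.6, 163.6, 378.1, 263.2] 4090 [[0.476, 0.149, 0.009], [0.606, 0.302, 0.06], [0.674, 0.433, 0.202]]
side brush 0.49 [278.7, 187.9, 304.5, 204.9] 252 [[0.494, 0.435, 0.025], [0.545, 0.556, 0.041], [0.594, 0.6, 0.088]]
side paddle 0.76 [411.9, 262.9, 430.6, 284.8] 155 [[0.569, -0.248, 0.172], [0.582, -0.217, 0.179], [0.593, -0.168, 0.209]]
```

View pics/top0.png

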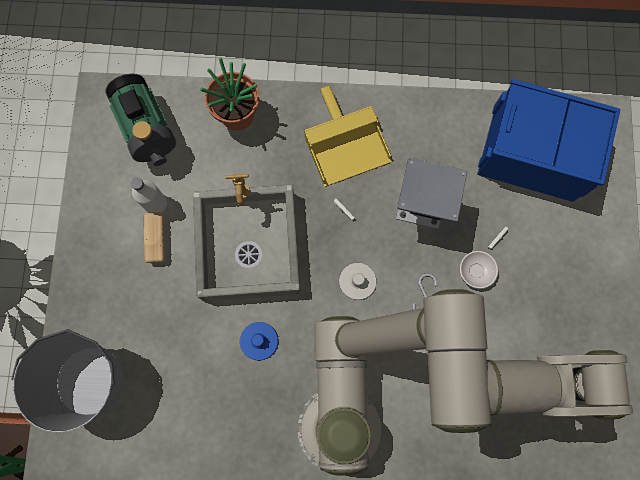

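View pics/side0.png

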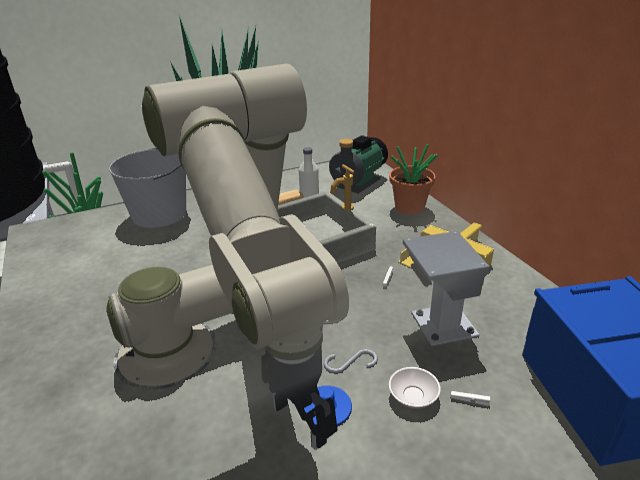

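The top view shows the pale grey stopper at about (358,281) and the dish at (479,270). Blue look-alikes are at (259,341) in the top view and (328,405) in the side view. The drain is at (248,254) and the hood at (433,190). Next I'll measure these precisely.

```bash
python3 - <<'E'
from h import *
im,d=ctrl.capture('top')
full=np.ones_like(d,bool)
def band(box,z0,z1):
    m=np.zeros_like(full); l,t,r,b=box; m[t:b,l:r]=1
    p=pts('top',m,d); return p[(p[:,2]>z0)&(p[:,2]<z1)]
def rect(p): 
    r=cv2.minAreaRect((p[:,:2]*1000).astype(np.float32)); return r, np.round(cv2.boxPoints(r)).tolist()
sil=[r for r in ctrl.silhouettes('top','stopper')]
for r in sil[:2]:
    p=pts('top',r['mask'],d); print('stopper',r['extent'], im[r['mask']].mean(0))
    print(' enc',cv2.minEnclosingCircle((p[p[:,2]<.02][:,:2]*1000).astype(np.float32)))
    g=p[p[:,2]>.04]; print(' grip',cv2.minEnclosingCircle((g[:,:2]*1000).astype(np.float32)),np.median(g,0),len(g))
b=band((185,165,310,310),.08,.1); b=b[(b[:,0]<.66)]; print('rim',rect(b),len(b))
h=band((385,145,480,235),.215,.245); print('hood',rect(h),np.median(h,0))
# drain: dark strainer px
c,R,t=cal('top')
g=cv2.cvtColor(im,cv2.COLOR_RGB2GRAY)
cv2.imwrite('pics/drain.png',cv2.resize(cv2.cvtColor(im[225:285,215:285],cv2.COLOR_RGB2BGR),None,fx=8,fy=8,interpolation=cv2.INTER_NEAREST))
cv2.imwrite('pics/post.png',cv2.resize(cv2.cvtColor(im[150:260,385:485],cv2.COLOR_RGB2BGR),None,fx=5,fy=5,interpolation=cv2.INTER_NEAREST))
def pxz(u,v,z):
    ray=R.T@np.array([(u-c['cx'])/c['fx'],(v-c['cy'])/c['fy'],1]); o=-R.T@t; return o+ray*(z-o[2])/ray[2]
print('cam',-R.T@t); print('drain~',pxz(248,254,.026)); print([pxz(u,v,.229) for u,v in [(410,158),(467,169),(459,223),(398,210)]])
print(np.round(ctrl.get_calibration('wrist')['tvec'],3))
E
```

```text
stopper [340.7, 264.0, 374.7, 302.2] [174.13920455 170.45454545 162.24621212]
 enc ((422.5837097167969, -31.487714767456055), 55.176734924316406)
 grip ((422.4569396972656, -31.742673873901367), 18.17030143737793) [ 0.42270502 -0.03143985  0.0464139 ] 107
rim (((512.9119873046875, 296.7659912109375), (310.4529113769531, 290.5350341796875), 6.831528663635254), [[342.0, 423.0], [376.0, 134.0], [684.0, 171.0], [650.0, 459.0]]) 2801
hood (((644.44482421875, -210.70559692382812), (162.75, 149.4947052001953), 79.43779754638672), [[556.0, -277.0], [703.0, -304.0], [733.0, -144.0], [586.0, -117.0]]) [ 0.64233401 -0.20969767  0.22795813]
cam [0.13476743 0.07001614 1.81579405]
drain~ [0.48391164 0.29270862 0.026     ]
[array([ 0.72770317, -0.14942041,  0.229     ]), array([ 0.70385397, -0.30274118,  0.229     ]), array([ 0.5533811 , -0.28130151,  0.229     ]), array([ 0.58124236, -0.12009493,  0.229     ])]
[-0.55  -0.041  0.381]
```

View pics/drain.png

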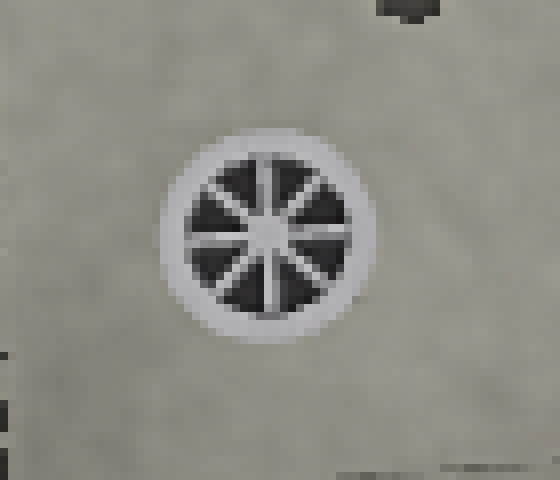

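View pics/post.png

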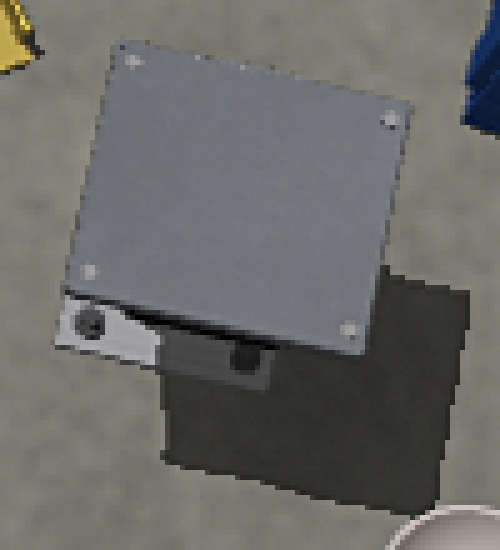

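```bash
cat >> h.py <<'E'
from scipy.spatial.transform import Rotation as Ro
def tool():
    s=ctrl.sense(); q=s['eef_rot']; return np.array(s['tcp_pos']),Ro.from_quat([q[1],q[2],q[3],q[0]]),s
def delta(p):
    a,R,s=tool(); return np.round(R.inv().apply(np.array(p)-a)*1000,1)
E
python3 - <<'E'
from h import *
a,R,s=tool(); print(np.round(R.as_matrix(),3).tolist())
c,Rc,t=cal('wrist'); o=-Rc.T@t; print('cam in tool',R.inv().apply(o-a), 'cam z in tool',R.inv().apply(Rc[2]))
print(delta([.4225,-.0316,.2]))
E
```

```text
[[0.961, 0.275, 0.0], [0.275, -0.961, 0.0], [0.0, -0.0, -1.0]]
cam in tool [ 8.25152583e-02  4.64854204e-05 -6.96072928e-02] cam z in tool [-3.17634896e-01 -5.35838700e-04  9.48212943e-01]
[ 397.5 -403.3  104. ]
```

```bash
python3 -m jog '{"delta_pos": [[28.4,-28.8,4],[28.4,-28.8,4],[28.4,-28.8,4],[28.4,-28.8,4],[28.4,-28.8,4],[28.4,-28.8,4],[28.4,-28.8,4],[28.4,-28.8,4],[28.4,-28.8,4],[28.4,-28.8,4],[28.4,-28.8,4],[28.4,-28.8,4],[28.4,-28.8,4],[28.4,-28.8,4]], "delta_rot": [[0,0,0],[0,0,0],[0,0,0],[0,0,0],[0,0,0],[0,0,0],[0,0,0],[0,0,0],[0,0,0],[0,0,0],[0,0,0],[0,0,0],[0,0,0],[0,0,0]], "grip": [-1,-1,-1,-1,-1,-1,-1,-1,-1,-1,-1,-1,-1,-1]}'
python3 -m jog '{"delta_pos": [[0,0,0],[0,0,0],[0,0,0],[0,0,0],[0,0,0],[0,0,0],[0,0,0],[0,0,0],[0,0,0],[0,0,0],[0,0,0],[0,0,0],[0,0,0],[0,0,0],[0,0,0]], "delta_rot": [[0,0,-0.1],[0,0,-0.1],[0,0,-0.1],[0,0,-0.1],[0,0,-0.1],[0,0,-0.1],[0,0,-0.1],[0,0,-0.1],[0,0,-0.1],[0,0,-0.1],[0,0,-0.1],[0,0,-0.1],[0,0,-0.1],[0,0,-0.1],[0,0,0]], "grip": [-1,-1,-1,-1,-1,-1,-1,-1,-1,-1,-1,-1,-1,-1,-1]}'
python3 - <<'E'
from h import *
a,R,s=tool(); print(a,R.as_matrix().round(3).tolist(),s['joint_positions'])
print(delta([.4225,-.0316,.087]))
im,d=ctrl.capture('wrist'); save('w1.png',im)
im,d=ctrl.capture('top')
save('t1.png',im[220:340,280:440].repeat(4,0).repeat(4,1))
E
```

```text
t: 2.17
tcp_pos: [0.4232, -0.0296, 0.248]
eef_rot: [0.0, 0.99, 0.139, 0.0]
wrist_force: [0.5, -2.1, 0.9]
width: 0.0853
t: 3.42
tcp_pos: [0.4227, -0.0317, 0.248]
eef_rot: [0.0, 0.667, 0.745, 0.0]
wrist_force: [0.2, 0.2, -0.1]
width: 0.0853
[ 0.42267886 -0.03170437  0.24803472] [[-0.111, 0.994, 0.0], [0.994, 0.111, -0.0], [-0.0, 0.0, -1.0]] [-3.55755532e-01  2.18328825e-01  1.71775074e+00 -3.85831052e-06
  1.20520102e+00 -4.67289430e-01]
[ 1.00e-01 -2.00e-01  1.61e+02]
```

View pics/w1.png

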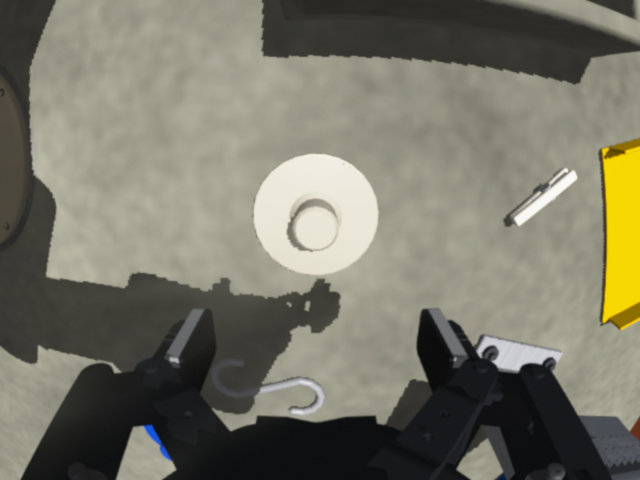

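The wrist view shows the stopper at (316,215), between the open fingers along the jaw axis. Both bystanders in view are clear of the fingers, so I'll go down.

```bash
python3 -m jog '{"delta_pos": [[0,0,25],[0,0,25],[0,0,25],[0,0,25],[0,0,25],[0,0,16],[0,0,10],[0,0,10],[0,0,0]], "delta_rot": [[0,0,0],[0,0,0],[0,0,0],[0,0,0],[0,0,0],[0,0,0],[0,0,0],[0,0,0],[0,0,0]], "grip": [-1,-1,-1,-1,-1,-1,-1,-1,-1]}'
python3 -m jog '{"delta_pos": [[0,0,0],[0,0,0],[0,0,0],[0,0,0],[0,0,0],[0,0,0],[0,0,0],[0,0,0],[0,0,0],[0,0,0]], "delta_rot": [[0,0,0],[0,0,0],[0,0,0],[0,0,0],[0,0,0],[0,0,0],[0,0,0],[0,0,0],[0,0,0],[0,0,0]], "grip": [1,1,1,1,1,1,1,1,1,1]}'
```

```text
t: 4.27
tcp_pos: [0.4222, -0.0316, 0.0856]
eef_rot: [-0.001, 0.669, 0.743, -0.0]
wrist_force: [-0.4, -0.3, -0.0]
width: 0.0856
t: 5.1
tcp_pos: [0.4228, -0.0317, 0.0878]
eef_rot: [0.001, 0.668, 0.744, 0.0]
wrist_force: [-2.3, 0.3, 7.7]
width: 0.0347
```

```bash
python3 -m jog '{"delta_pos": [[0,0,-10],[0,0,-20],[0,0,-25],[0,0,-25],[0,0,-25],[0,0,-25],[0,0,-15],[0,0,0],[0,0,0]], "delta_rot": [[0,0,0],[0,0,0],[0,0,0],[0,0,0],[0,0,0],[0,0,0],[0,0,0],[0,0,0],[0,0,0]], "grip": [1,1,1,1,1,1,1,1,1]}'
python3 - <<'E'
from h import *
print(delta([.483,.293,.235]))
im,d=ctrl.capture('wrist'); save('w2.png',im)
E
```

```text
t: 5.85
tcp_pos: [0.4225, -0.0316, 0.2321]
eef_rot: [0.001, 0.668, 0.744, 0.0]
wrist_force: [-0.5, 0.0, -2.1]
width: 0.034
[316.2  95.1  -3. ]
```

View pics/w2.png

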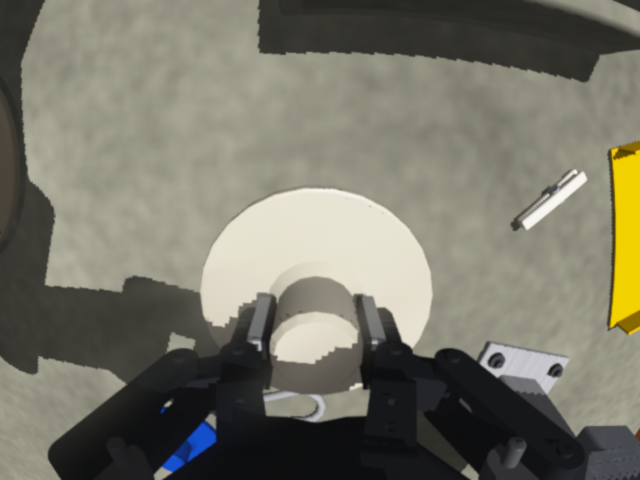

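The stopper is held, with the disc at (316,290) in the wrist view. Next I'll carry it over the drain.

```bash
python3 -m jog '{"delta_pos": [[15,4.5,0],[22,6.6,0],[22,6.6,0],[22,6.6,0],[22,6.6,0],[22,6.6,0],[22,6.6,0],[22,6.6,0],[22,6.6,0],[22,6.6,0],[22,6.6,0],[22,6.6,0],[22,6.6,0],[22,6.6,0],[15,4.8,0],[0,0,0],[0,0,0]], "delta_rot": [[0,0,0],[0,0,0],[0,0,0],[0,0,0],[0,0,0],[0,0,0],[0,0,0],[0,0,0],[0,0,0],[0,0,0],[0,0,0],[0,0,0],[0,0,0],[0,0,0],[0,0,0],[0,0,0],[0,0,0]], "grip": [1,1,1,1,1,1,1,1,1,1,1,1,1,1,1,1,1]}'
python3 - <<'E'
from h import *
a,R,s=tool();print(s['joint_positions'])
print(delta([.483,.293,.115]))
im,d=ctrl.capture('wrist'); save('w3.png',im)
im,d=ctrl.capture('top'); save('t3.png',im[150:350,150:400].repeat(3,0).repeat(3,1))
E
```

```text
t: 7.32
tcp_pos: [0.4827, 0.2929, 0.2301]
eef_rot: [-0.001, 0.667, 0.745, -0.001]
wrist_force: [0.4, -0.8, -1.6]
width: 0.0344
[ 3.35888333e-01  4.69438818e-01  1.37531457e+00 -1.77250933e-04
  1.29998933e+00  2.26800209e-01]
[1.000e-01 7.000e-01 1.151e+02]
```

View pics/w3.png

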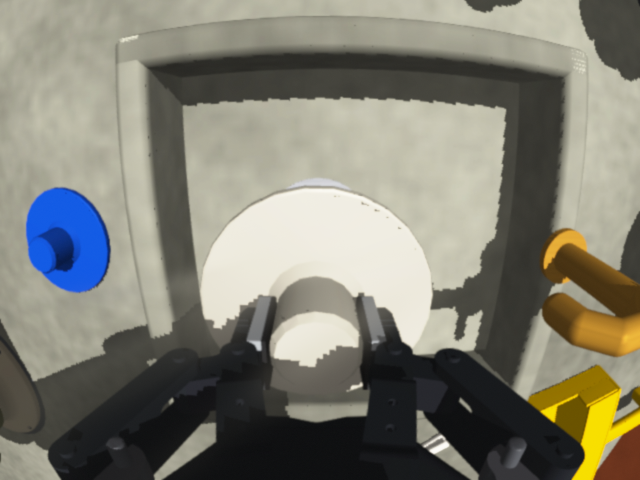

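View pics/t3.png

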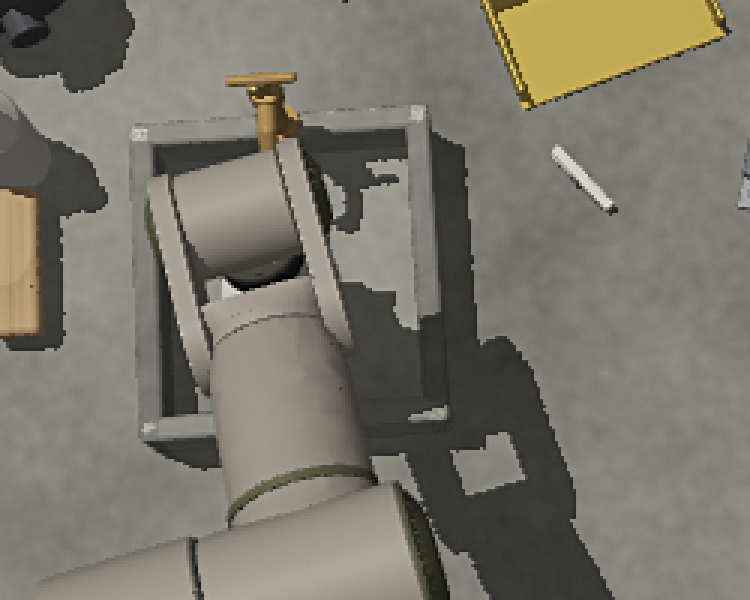

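```bash
python3 - <<'E'
from h import *
im,d=ctrl.capture('side'); save('s3.png',im)
p=pts('side',np.ones_like(d,bool),d)
e=np.array([np.cos(.119),np.sin(.119)]); f=np.array([-e[1],e[0]]); q=p[:,:2]-[.483,.293]
x=q@e; y=q@f
m=(np.abs(y)<.13)&(x>-.1)&(x<.2)&(p[:,2]>.1)
for z in np.arange(.1,.56,.03):
    k=m&(p[:,2]>=z)&(p[:,2]<z+.03)
    if k.sum(): print(round(z,2),k.sum(),x[k].min().round(3),x[k].max().round(3), y[k].min().round(3),y[k].max().round(3))
E
```

```text
0.1 63 0.16 0.181 -0.018 0.009
0.13 473 -0.055 0.181 -0.061 0.045
0.16 317 -0.033 0.186 -0.024 0.017
0.19 330 -0.054 0.185 -0.023 0.014
0.22 339 -0.066 0.176 -0.036 0.03
0.25 300 -0.069 0.065 -0.029 0.012
0.28 209 -0.039 0.027 -0.044 0.018
0.31 277 -0.039 0.033 -0.045 0.022
0.34 196 -0.04 0.03 -0.06 0.017
0.37 232 -0.084 0.052 -0.083 -0.046
0.4 499 -0.1 0.058 -0.089 -0.048
0.43 611 -0.1 0.055 -0.087 0.059
0.46 377 -0.1 0.017 -0.087 0.056
0.49 4 -0.1 -0.092 -0.04 -0.028
```

View pics/s3.png

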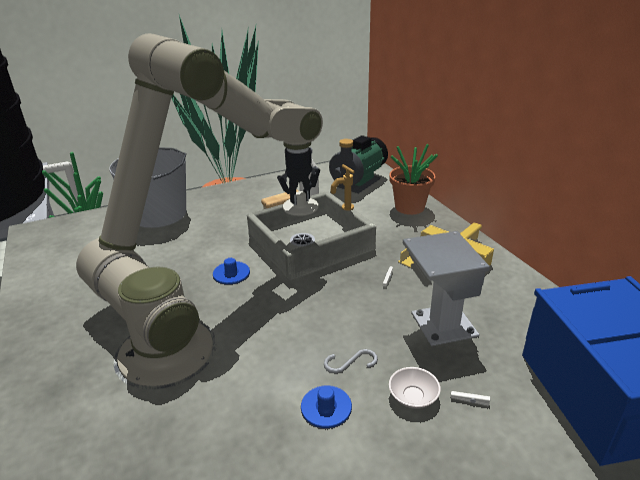

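The side view shows the stopper held level above the drain at (302,207). The wrist extends less than 70 mm forward, so it clears the spout, which is 110 mm from the drain. I'll lower it.

```bash
python3 -m jog '{"delta_pos": [[0,0,12],[0,0,20],[0,0,20],[0,0,20],[0,0,18],[0,0,12],[0,0,6],[0,0,3],[0,0,0],[0,0,0]], "delta_rot": [[0,0,0],[0,0,0],[0,0,0],[0,0,0],[0,0,0],[0,0,0],[0,0,0],[0,0,0],[0,0,0],[0,0,0]], "grip": [1,1,1,1,1,1,1,1,1,1]}'; python3 -c "
from h import *; print(delta([.483,.293,.115]))"
```

```text
t: 8.3
tcp_pos: [0.4834, 0.2926, 0.1216]
eef_rot: [0.0, 0.668, 0.744, 0.0]
wrist_force: [-0.4, 1.2, -2.2]
width: 0.0345
[ 0.5 -0.4  6.6]
```

```bash
python3 -m jog '{"delta_pos": [[0,0,2],[0,0,2],[0,0,1.5],[0,0,1],[0,0,0]], "delta_rot": [[0,0,0],[0,0,0],[0,0,0],[0,0,0],[0,0,0]], "grip": [1,1,1,1,1]}'
```

```text
t: 8.72
tcp_pos: [0.4831, 0.2927, 0.1143]
eef_rot: [-0.0, 0.668, 0.744, -0.0]
wrist_force: [0.3, -1.5, -1.4]
width: 0.0341
```

```bash
python3 -m jog '{"delta_pos": [[0,0,1],[0,0,1],[0,0,0]], "delta_rot": [[0,0,0],[0,0,0],[0,0,0]], "grip": [1,1,1]}'
```

```text
t: 8.97
tcp_pos: [0.4831, 0.2928, 0.1138]
eef_rot: [0.0, 0.668, 0.744, 0.0]
wrist_force: [-3.2, -1.7, 11.8]
width: 0.034
```

The disc is touching the floor (+12 N), so I'll open the fingers and rise straight up.

```bash
python3 -m jog '{"delta_pos": [[0,0,0],[0,0,0],[0,0,0],[0,0,0],[0,0,0],[0,0,0],[0,0,0],[0,0,0]], "delta_rot": [[0,0,0],[0,0,0],[0,0,0],[0,0,0],[0,0,0],[0,0,0],[0,0,0],[0,0,0]], "grip": [-1,-1,-1,-1,-1,-1,-1,-1]}'
python3 -m jog '{"delta_pos": [[0,0,-5],[0,0,-15],[0,0,-25],[0,0,-30],[0,0,-30],[0,0,-30],[0,0,-30],[0,0,-30],[0,0,0]], "delta_rot": [[0,0,0],[0,0,0],[0,0,0],[0,0,0],[0,0,0],[0,0,0],[0,0,0],[0,0,0],[0,0,0]], "grip": [-1,-1,-1,-1,-1,-1,-1,-1,-1]}'
python3 - <<'E'
from h import *
im,d=ctrl.capture('wrist'); save('w4.png',im)
im,d=ctrl.capture('side'); save('s4.png',im)
print(tool()[2]['joint_positions'])
E
```

```text
t: 9.63
tcp_pos: [0.4831, 0.2927, 0.1124]
eef_rot: [-0.0, 0.668, 0.744, -0.0]
wrist_force: [0.1, -0.7, -0.6]
width: 0.0854
t: 10.38
tcp_pos: [0.484, 0.2931, 0.3139]
eef_rot: [0.003, 0.668, 0.744, 0.005]
wrist_force: [0.9, 0.1, -0.0]
width: 0.0851
[3.35202041e-01 4.02982605e-01 1.24810211e+00 1.54999830e-05
 1.48823942e+00 2.27160028e-01]
```

View pics/w4.png

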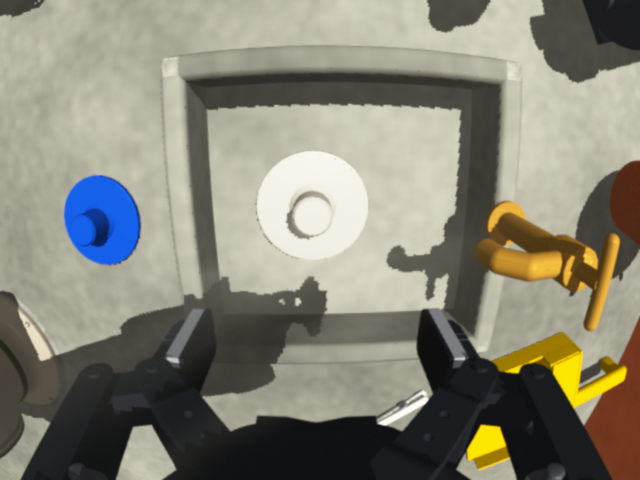

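The stopper sits on the drain: the wrist view shows the disc at (312,206) with no strainer visible. I'll measure it with the top camera once the arm is clear, and move towards the post now.

```bash
python3 -m jog '{"delta_pos": [[-20,-3,0],[-30,-4.4,0],[-30,-4.4,0],[-30,-4.4,0],[-30,-4.4,0],[-30,-4.4,0],[-30,-4.4,0],[-30,-4.4,0],[-30,-4.4,0],[-30,-4.4,0],[-30,-4.4,0],[-30,-4.4,0],[-30,-4.4,0],[-30,-4.4,0],[-30,-4.4,0],[-26,-4,0],[0,0,0]], "delta_rot": [[0,0,0],[0,0,0],[0,0,0],[0,0,0],[0,0,0],[0,0,0],[0,0,0],[0,0,0],[0,0,0],[0,0,0],[0,0,0],[0,0,0],[0,0,0],[0,0,0],[0,0,0],[0,0,0],[0,0,0]], "grip": [1,1,1,1,1,1,1,1,1,1,1,1,1,1,1,1,1]}'
python3 -m jog '{"delta_pos": [[0,0,0],[0,0,0],[0,0,0],[0,0,0],[0,0,0],[0,0,0],[0,0,0],[0,0,0],[0,0,0],[0,0,0],[0,0,0],[0,0,0],[0,0,0],[0,0,0],[0,0,0],[0,0,0],[0,0,0],[0,0,0],[0,0,0],[0,0,0]], "delta_rot": [[0,0,0.098],[0,0,0.098],[0,0,0.098],[0,0,0.098],[0,0,0.098],[0,0,0.098],[0,0,0.098],[0,0,0.098],[0,0,0.098],[0,0,0.098],[0,0,0.098],[0,0,0.098],[0,0,0.098],[0,0,0.098],[0,0,0.098],[0,0,0.098],[0,0,0.098],[0,0,0.098],[0,0,0.098],[0,0,0]], "grip": [1,1,1,1,1,1,1,1,1,1,1,1,1,1,1,1,1,1,1,1]}'
cat >> h.py <<'E'
yaw=-0.1843; L=np.array([.571,-.197,.215])
px=np.array([np.cos(yaw),np.sin(yaw),0]); k=np.array([0,0,1.])
def post(bx,bz): return L+px*bx/1000+k*bz/1000
E
python3 - <<'E'
from h import *
im,d=ctrl.capture('top'); save('t5.png',im)
for r in ctrl.silhouettes('top','stopper'):
    p=pts('top',r['mask'],d); q=p[(p[:,2]<.045)&(p[:,2]>.02)]; g=p[p[:,2]>.062]
    print(r['score'],r['extent'],im[r['mask']].mean(0),cv2.minEnclosingCircle((q[:,:2]*1000).astype(np.float32)) if len(q) else '',np.median(p[:,2]),np.median(g,0) if len(g) else '')
im,d=ctrl.capture('side')
for r in ctrl.silhouettes('side','power_post')[:1]:
    p=pts('side',r['mask'],d); q=p-L; b=q@px*1000; h=q[:,2]*1000; y=q@np.array([-px[1],px[0],0])*1000
    m=(h>2)&(h<11); print('lip front',np.percentile(b[m],[1,3,5,10,20,50]),m.sum()); m=h>0; print('y',np.percentile(y[m],[1,50,99]),np.percentile(h,[90,99]))
a,R,s=tool(); print(a,R.as_matrix().round(3).tolist(),s['joint_positions'],s['width'])
E
```

```text
t: 11.9
tcp_pos: [0.4647, -0.1816, 0.3058]
eef_rot: [-0.001, 0.669, 0.743, -0.001]
wrist_force: [-0.8, 0.4, -0.8]
width: -0.0002
t: 13.57
tcp_pos: [0.4649, -0.1772, 0.3064]
eef_rot: [-0.001, 0.996, -0.093, -0.001]
wrist_force: [-0.4, 1.2, -0.4]
width: 0.0002
0.76 [439.9, 313.3, 479.6, 353.4] [23.20593525 41.31564748 81.4631295 ] ((281.53509521484375, -329.6278076171875), 23.419597625732422) 0.007834377735794287 
0.74 [239.5, 323.6, 274.6, 360.4] [ 58.37168142  93.         161.91782554] ((236.7875213623047, 247.49737548828125), 19.130664825439453) 0.0084662188939672 
0.68 [230.2, 236.4, 267.0, 272.3] [182.32802249 178.75257732 170.86972821] ((483.2924499511719, 293.55596923828125), 56.10490798950195) 0.03421068479345978 [0.48314473 0.29300887 0.07096985]
0.64 [460.3, 252.5, 497.9, 287.8] [169.40577096 161.13345356 157.82957619] ((471.1898193359375, -381.4466552734375), 56.34439468383789) 0.01787612140305489 
lip front [ 0.85326271  1.17004042  1.39709977  1.7377403   2.81650906 52.01956716] 407
y [-85.181018   -18.29828986  73.69732366] [13.89099169 15.55891068]
[ 0.46506655 -0.17763647  0.30703729] [[0.984, -0.18, -0.001], [-0.18, -0.984, 0.001], [-0.001, -0.0, -1.0]] [-6.03137059e-01  2.86957209e-01  1.43092736e+00  2.63407302e-05
  1.42459447e+00  1.14818580e+00] 0.00014590342354439258
```

View pics/t5.png

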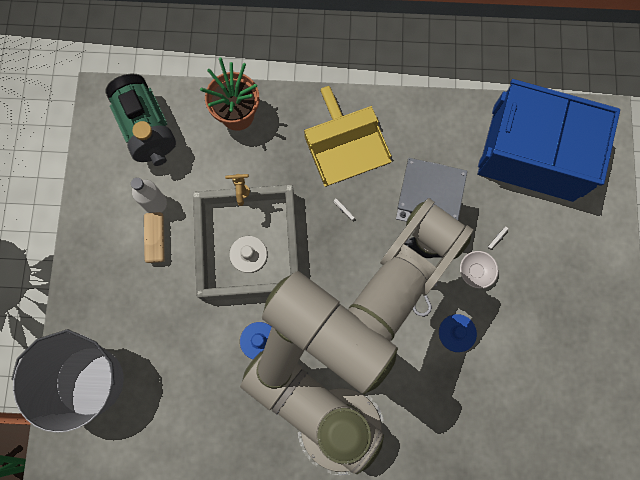

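The stopper measures (0.483, 0.293) with its disc top at 34 mm, so it is flat and centred on the drain. Everything else is where it was. Now I'll tilt the tool 48° off vertical.

```bash
python3 -m jog '{"delta_pos": [[0,0,0],[0,0,0],[0,0,0],[0,0,0],[0,0,0],[0,0,0],[0,0,0],[0,0,0],[0,0,0],[0,0,0]], "delta_rot": [[0,0.093,0],[0,0.093,0],[0,0.093,0],[0,0.093,0],[0,0.093,0],[0,0.093,0],[0,0.093,0],[0,0.093,0],[0,0.093,0],[0,0,0]], "grip": [1,1,1,1,1,1,1,1,1,1]}'
python3 - <<'E'
from h import *
a,R,s=tool(); print(a,R.as_matrix().round(3).tolist(),s['joint_positions'])
print('tilt',np.degrees(np.arccos(-R.as_matrix()[2,2])))
print('farpre',delta(post(-105,17.5)),'pre',delta(post(-60,-22.6)),'off',delta(post(-46.7,-7.7)),'home',delta(post(-35.7,-5.7)))
im,d=ctrl.capture('side'); save('s6.png',im); print(ctrl.sense()['wrist_force'])
E
```

```text
t: 14.6
tcp_pos: [0.4643, -0.1772, 0.3064]
eef_rot: [0.036, 0.91, -0.083, 0.403]
wrist_force: [-0.3, 0.7, -0.3]
width: -0.0002
[ 0.46427647 -0.17723948  0.30637611] [[0.661, -0.181, 0.729], [-0.123, -0.983, -0.134], [0.741, -0.001, -0.672]] [-0.76301691  0.11550301  1.86079225  0.82876883  0.58503604  0.41829766]
tilt 47.794096680263856
farpre [-52.3  -0.   52.3] pre [-5.180e+01  1.000e-01  1.125e+02] off [-3.180e+01  1.000e-01  1.124e+02] home [-2.300e+01  1.000e-01  1.192e+02]
[ 0.35917058  0.4953214  -0.52626018]
```

View pics/s6.png

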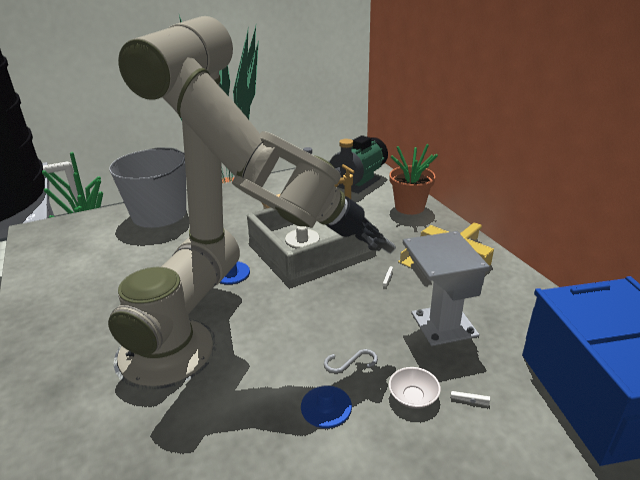

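The tool is slanted and in front of the hood, with the tip at (392,248). I'll move below the lip first, then forward.

```bash
python3 -m jog '{"delta_pos": [[-20,0,0],[-20,0,0],[-16,0,0],[0,0,20],[0,0,25],[0,0,25],[0,0,20],[0,0,14],[0,0,8],[0,0,0]], "delta_rot": [[0,0,0],[0,0,0],[0,0,0],[0,0,0],[0,0,0],[0,0,0],[0,0,0],[0,0,0],[0,0,0],[0,0,0]], "grip": [1,1,1,1,1,1,1,1,1,1]}'
python3 - <<'E'
from h import *
a,R,s=tool(); print(np.round(s['joint_positions'],2),s['wrist_force'])
print('off',delta(post(-46.7,-7.7)),'home',delta(post(-35.7,-5.7)))
im,d=ctrl.capture('side'); save('s7.png',im[180:380,330:530].repeat(3,0).repeat(3,1))
E
```

```text
t: 15.48
tcp_pos: [0.5112, -0.1859, 0.1897]
eef_rot: [0.035, 0.911, -0.082, 0.402]
wrist_force: [-0.7, 0.7, 0.1]
width: 0.0002
[-0.7   0.39  1.92  1.4   0.38 -0.18] [-0.70919873  0.65708552  0.08127855]
off [22.5  0.  -1.4] home [31.4  0.1  5.3]
```

View pics/s7.png

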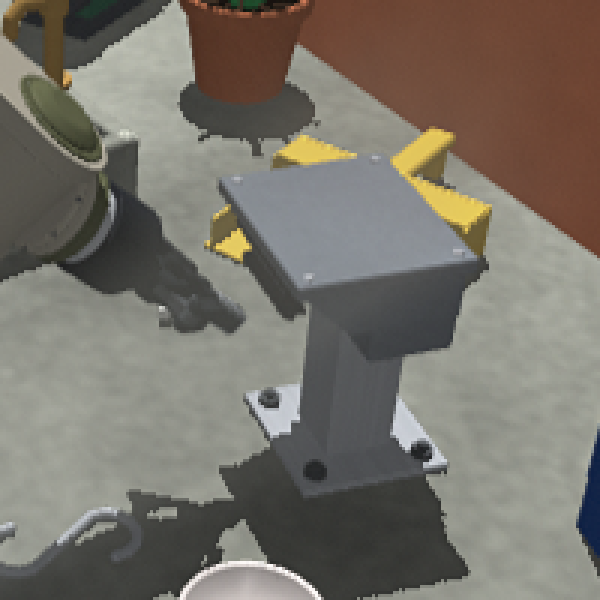

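The finger is in front of and below the lip: its tip is at about (240,318) in the crop and the dark paddle edge is at (285,295). I'll approach in small steps and watch the force.

```bash
python3 -m jog '{"delta_pos": [[4,0,0],[4,0,0],[4,0,0],[3,0,0],[0,0,0]], "delta_rot": [[0,0,0],[0,0,0],[0,0,0],[0,0,0],[0,0,0]], "grip": [1,1,1,1,1]}'
python3 - <<'E'
from h import *
a,R,s=tool(); print(np.round(s['joint_positions'],2),s['wrist_force'],R.as_matrix().round(3).tolist())
print('off',delta(post(-46.7,-7.7)),'home',delta(post(-35.7,-5.7)))
E
```

```text
t: 15.95
tcp_pos: [0.5199, -0.1879, 0.203]
eef_rot: [0.037, 0.911, -0.083, 0.403]
wrist_force: [0.4, -0.3, 0.2]
width: 0.0003
[-0.69  0.37  1.89  1.28  0.38 -0.05] [ 0.37308632 -0.33702638  0.1539842 ] [[0.661, -0.18, 0.728], [-0.121, -0.984, -0.134], [0.741, 0.001, -0.672]]
off [ 6.7 -0.4  1. ] home [15.5 -0.3  7.8]
```

```bash
python3 -m jog '{"delta_pos": [[2,0,0.5],[2,0,0.5],[2,0,0.5],[1.5,0,1],[1.5,0,1],[0,0,0]], "delta_rot": [[0,0,0],[0,0,0],[0,0,0],[0,0,0],[0,0,0],[0,0,0]], "grip": [1,1,1,1,1,1]}'
python3 - <<'E'
from h import *
a,R,s=tool(); print(np.round(s['joint_positions'],2),s['wrist_force'])
print('off',delta(post(-46.7,-7.7)),'home',delta(post(-35.7,-5.7)))
im,d=ctrl.capture('side'); save('s8.png',im[180:380,330:530].repeat(3,0).repeat(3,1))
E
```

```text
t: 16.45
tcp_pos: [0.5283, -0.1894, 0.2061]
eef_rot: [0.037, 0.911, -0.083, 0.403]
wrist_force: [-0.9, -0.2, -0.4]
width: -0.0002
[-0.67  0.38  1.86  1.23  0.38  0.02] [-0.89407435 -0.18330435 -0.44535618]
off [-1.3 -0.4 -3.3] home [ 7.5 -0.4  3.5]
```

View pics/s8.png

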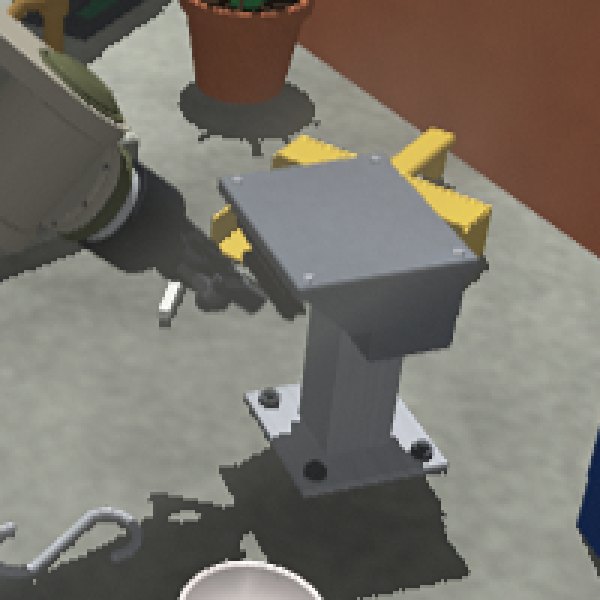

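```bash
python3 -m jog '{"delta_pos": [[1.5,0,0.8],[1.5,0,0.8],[1.5,0,0.8],[1.5,0,0.8],[0,0,0]], "delta_rot": [[0,0,0],[0,0,0],[0,0,0],[0,0,0],[0,0,0]], "grip": [1,1,1,1,1]}'
python3 - <<'E'
from h import *
a,R,s=tool(); print(np.round(s['joint_positions'],2),s['wrist_force'])
print('off',delta(post(-46.7,-7.7)),'home',delta(post(-35.7,-5.7)))
E
```

```text
t: 16.92
tcp_pos: [0.5344, -0.1904, 0.2077]
eef_rot: [0.036, 0.911, -0.083, 0.402]
wrist_force: [-1.3, -0.6, -6.1]
width: -0.0001
[-0.67  0.38  1.84  1.2   0.38  0.06] [-1.27685804 -0.60316109 -6.09367073]
off [-6.7 -0.3 -6.7] home [ 2.2 -0.3  0. ]
```

```bash
python3 -m jog '{"delta_pos": [[1,0,0],[1,0,0],[1,0,0],[0,0,0]], "delta_rot": [[0,0,0],[0,0,0],[0,0,0],[0,0,0]], "grip": [1,1,1,1]}'
python3 - <<'E'
from h import *
a,R,s=tool(); print(np.round(s['joint_positions'],2),s['wrist_force'])
print('home',delta(post(-35.7,-5.7)))
im,d=ctrl.capture('side'); save('s9.png',im[180:380,330:530].repeat(3,0).repeat(3,1))
im,d=ctrl.capture('wrist'); save('w9.png',im)
E
```

```text
t: 17.25
tcp_pos: [0.5365, -0.1909, 0.2107]
eef_rot: [0.037, 0.911, -0.083, 0.403]
wrist_force: [-1.1, 0.8, -5.5]
width: 0.0001
[-0.67  0.38  1.83  1.18  0.38  0.08] [-1.06016624  0.77178243 -5.47941026]
home [-1.4 -0.3  0.4]
```

View pics/s9.png

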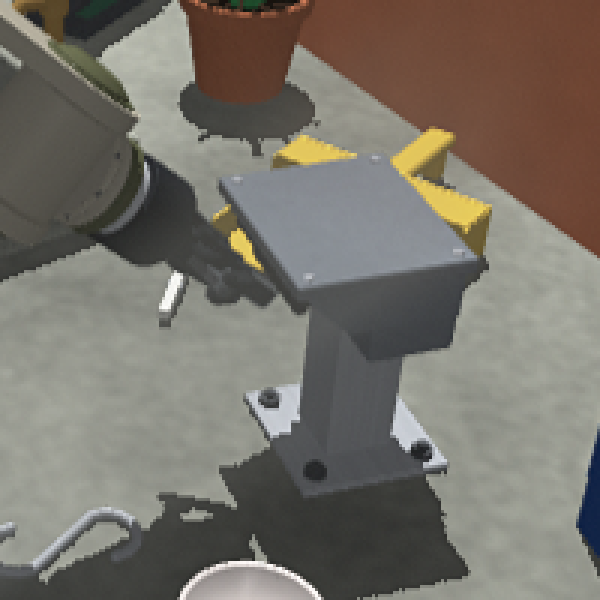

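View pics/w9.png

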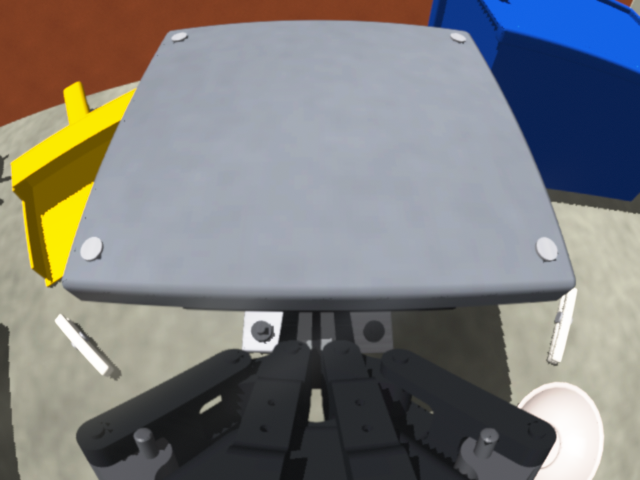

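The paddle's lower edge has moved in beneath the lip at (300,300) in the crop. I'll keep going until the force rises at the stop.

```bash
python3 -m jog '{"delta_pos": [[1,0,0],[1,0,0],[0,0,0]], "delta_rot": [[0,0,0],[0,0,0],[0,0,0]], "grip": [1,1,1]}'; python3 -m jog '{"delta_pos": [[1,0,0],[1,0,0],[0,0,0]], "delta_rot": [[0,0,0],[0,0,0],[0,0,0]], "grip": [1,1,1]}'
```

```text
t: 17.6
tcp_pos: [0.5369, -0.1909, 0.211]
eef_rot: [0.036, 0.911, -0.084, 0.401]
wrist_force: [-7.3, -1.1, -8.8]
width: 0.0
t: 17.85
tcp_pos: [0.5372, -0.1908, 0.2113]
eef_rot: [0.036, 0.912, -0.084, 0.4]
wrist_force: [-12.2, -0.7, -11.5]
width: -0.0001
```

Commanding 4 mm more moved the TCP only about 0.5 mm, and the force rose to 17 N along the 45° direction, so this is the stop. I'll back off and check.

```bash
python3 -m jog '{"delta_pos": [[-4,0,0],[-8,0,0],[-10,0,0],[-12,0,0],[0,0,-15],[0,0,-20],[0,0,-25],[0,0,-25],[0,0,-25],[0,0,0]], "delta_rot": [[0,0,0],[0,0,0],[0,0,0],[0,0,0],[0,0,0],[0,0,0],[0,0,0],[0,0,0],[0,0,0],[0,0,0]], "grip": [1,1,1,1,1,1,1,1,1,1]}'
python3 - <<'E'
from h import *
im,d=ctrl.capture('side'); save('s10.png',im); save('s10c.png',im[180:380,330:530].repeat(3,0).repeat(3,1))
for r in ctrl.silhouettes('side','paddle')[:2]:
    p=pts('side',r['mask'],d); q=p-L; b=q@px*1000; h=q[:,2]*1000; print(r['score'],r['extent'],len(p))
    for z in range(-55,0,5):
        m=(h>=z)&(h<z+5)
        if m.sum()>2: print(z,m.sum(),np.percentile(b[m],[5,50,95]).round(1))
im,d=ctrl.capture('top'); save('t10.png',im)
E
```

```text
t: 18.68
tcp_pos: [0.4355, -0.1726, 0.2661]
eef_rot: [0.039, 0.91, -0.083, 0.405]
wrist_force: [0.3, -1.0, 0.8]
width: -0.0001
0.46 [413.7, 260.1, 432.2, 282.6] 66
-40 22 [19.2 20.4 25.9]
-35 22 [18.9 20.7 24.6]
-10 14 [3.9 5.3 6.2]
-5 4 [3.  4.5 5.5]
0.25 [404.2, 231.1, 490.6, 344.5] 6005
-55 48 [ 70.4 101.9 133.9]
-50 50 [ 71.2 104.9 135.7]
-45 57 [ 54.8 100.7 136.7]
-40 97 [ 19.2  68.5 130.6]
-35 95 [ 19.9  73.  131. ]
-30 77 [ 39.8  84.9 135.2]
-25 84 [ 36.8  87.9 136.2]
-20 83 [ 31.3  82.7 137.1]
-15 83 [ 24.9  73.2 132.6]
-10 114 [  4.9  60.3 133.3]
-5 34 [  3.6  55.7 128.7]
```

View pics/s10c.png

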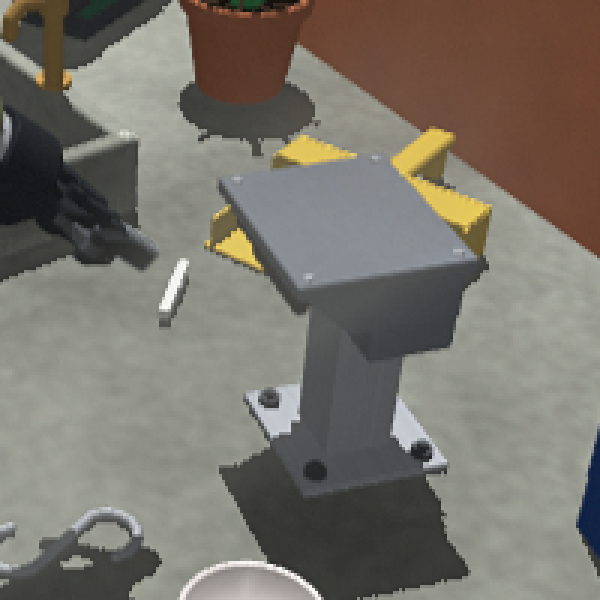

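View pics/s10.png

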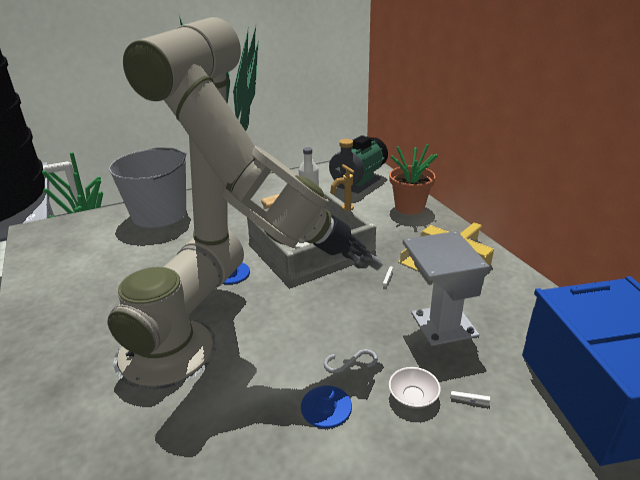

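View pics/t10.png

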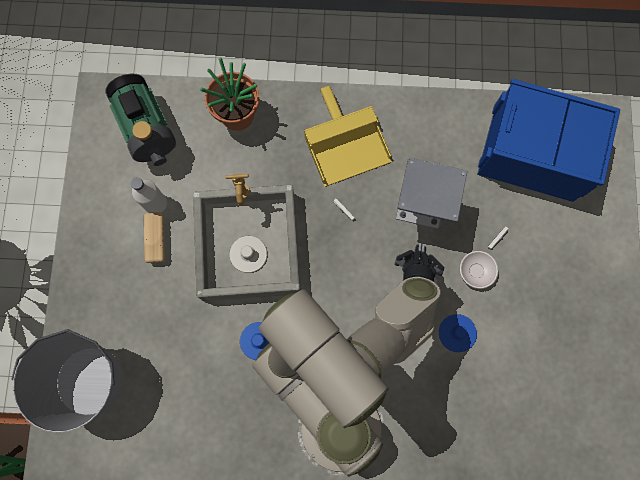

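The ridge now measures 20 mm behind and about 40 mm below the lip's edge, which is the home value (off would be 9 mm). The stopper still covers the drain at (248,254) and the bystanders haven't moved. One last check of the stopper, then I'll hand in.

```bash
python3 - <<'E'
from h import *
im,d=ctrl.capture('top')
for r in ctrl.silhouettes('top','stopper'):
    p=pts('top',r['mask'],d); g=p[p[:,2]>.062]
    if len(g): print(r['extent'],np.median(p[:,2]),np.median(g,0))
for t in ['dish','clothespin_a','bucket_hook','brush']:
    for r in ctrl.silhouettes('top',t)[:2]: print(t,round(r['score'],2),np.round(r['extent']), np.median(pts('top',r['mask'],d),0).round(3))
print(ctrl.sense()['wrist_force'],ctrl.sense()['t']); ctrl.job_done()
E
```

```text
[239.4, 325.6, 270.0, 361.3] 0.00906043284416197 [0.21292722 0.18176978 0.66687334]
[229.6, 235.5, 266.9, 274.6] 0.03452537823658337 [0.48243776 0.29252637 0.07106901]
dish 0.66 [461. 250. 498. 287.] [ 0.473 -0.387  0.017]
clothespin_a 0.66 [144. 209. 166. 265.] [0.516 0.569 0.042]
clothespin_a 0.63 [334. 196. 352. 220.] [0.636 0.019 0.016]
bucket_hook 0.59 [460. 254. 499. 289.] [ 0.474 -0.386  0.017]
brush 0.84 [142. 210. 166. 264.] [0.516 0.57  0.042]
[-0.67836775  0.31757324  0.16664323] 19.1333
the job is handed in; nothing more can be done
```

I laid the pale grey stopper over the drain and let go, then pressed the hidden paddle home from below. I handed the job in at about 19 s; no verdict was reported.

**Stopper:** The last check puts it at (0.482, 0.293), about 1 mm from the measured drain centre. Its disc top is 34 mm above the shelf, so it lies flat on the basin floor.

**Paddle:** It met a hard stop at about 17 N, against the 2–3 N it needs. After backing off, the ridge measured about 20 mm behind and 40 mm below the lip's edge (home is 20 and 41; off would be 9 and 43). I have no direct reading of the joint. The paddle detection behind that measurement was weak (score 0.46), but it agrees with the force stop and the side picture.

**Other things:** The dish and brush measured where they started, and the clothespins and bucket hook look unmoved in the pictures. In the last check, the network's `bucket_hook` result was actually the dish, and its top `clothespin_a` result was the brush, so I judged those by eye. The arm was clear of everything, with under 1 N at the wrist.

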